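# Fill the tea-sample caddy with the closed tins

## Robot

A 6-joint arm with a two-finger parallel gripper is mounted at the origin on the work surface. World frame = base frame: x ahead of the robot, y to its left, z up, the work surface at z = 0. Lengths are in mm, angles in rad, forces in N, time in s.
With the tool pointing down it reaches from about 350 to 875 mm from the base axis. Payload 4.2 kg.
Tool frame: the origin (TCP) lies between the finger pads; the fingertips stand 25 mm ahead of it and the grasp point (between the pads) lies 6 mm ahead of it; z points along the fingers, y is the line along which they close (so a half turn about z gives the same grasp; the last joint's range is limited). The gripper opens to 85 mm and grips with 20 to 120 N. Pads are 22 mm wide; open, the fingers measure 114 mm over their backs; the gripper's body (76 mm by 85 mm) begins 54 mm behind the grasp point. The pads swing forward as they close: fully open they stand 13 mm farther back than shut.
Start: joints at [1.591, 0.385, 0.008, 0, -1.194, -0.259], TCP at [147.804, 607.251, 256.312] pointing down, gripper open.
Joint ranges: [-3.14, 3.14], [-1.21, 2.06], [-1.07, 1.41], [-3.16, 2.05], [-2.99, -0.16], [-3.1, 3.1]. Speed limits (rad/s): [2.79, 2.79, 3.14, 3.14, 3.14, 3.14].

## Interface

Orientations are given as a unit quaternion [x, y, z, w].
In Python, from bench import read_state, imaging, workorder, nets gives the robot as it stands.
- The arm moves only by the tool apply_moves, never from a script. Its argument "rows" is a list of rows, each an object with "hand": the opening, from -1 (shut) to 1 (fully open); "delta_pos": the shift along the tool's x, y, z in mm, a list of three; "yaw": the turn about the tool's z in rad. A call has 1 to 12 rows; each row is the pose to reach, as a shift and turn from the pose commanded when the call began, along the tool's axes at that moment; what a row does not reach only later rows make up. A row lasts 1/12 s, in which the tool goes at most 41.7 mm and 7.16 degrees, less where a joint would pass 70% of its speed; a pose out of reach is approached as far as the arm can. A call with a gripper value outside its range is refused whole. The fingers move at their own pace and stop on an object; the grip force is fixed at half the most. Time passes only in rows, so rows that repeat a pose let the fingers close. It gives the time, the measured TCP pose, the force, the opening and the grip force at its end, in the units of the state.
- read_state(): the state, without advancing time (a new reading comes with each control period).
- imaging.get_image(name): name is "scene" or "side" or "wrist"; returns a dict with "pixels" (400x640x3 uint8, red, green, blue), "fx", "fy", "cx", "cy" (pixels), "xyz" and "rotation" of the camera in the world. Camera axes: x right, y down, z forward; pixel columns grow to the right and rows downward; lengths in mm; the calibration is good to about 2 mm. The wrist camera is an equidistant fisheye: a pixel r from the principal point sees the ray r / f radians off the axis. A picture is of the moment at which its call begins. There is no depth.
- workorder.job_done(): hands the job in; it is judged then, once.
Trained networks look in the newest picture that a camera, given by its name, has taken for a name from the list of things; names that differ only in an ending like _2 or _b are one class to them, and where a whole thing is asked for, a point or a joint stands for the part that bears it (a point fixed in the world has none). Each returns a list of dicts, best first, with "score" (0 to 1); they miss things now and then, are a little off and sometimes report something else, mostly with a low value. They report only what shows in the picture. A call takes as long as a camera call. They do not tell look-alikes from the thing itself.
- nets.find_in(camera, query): "location" ([row, column] in pixels, amid what is visible of it).
- nets.pinpoint(camera, query): "location" ([row, column] in pixels: a listed point, or the origin of a listed thing).
The state is a dict: "clock": time; "joints": joint angles; "joint_vel": joint speeds; "joint_efforts": joint torques, N m; "position": TCP position; "ee_rot": TCP orientation; "contact_force": force on the tool from outside, world axes, zero at the start; "wrist_torque": the same for the moment, N m; "gripper_width": finger opening in mm; "grasp_force": force on a finger pad.
Only numpy, scipy, OpenCV 4.12 (cv2) and the standard library are available. Lean on these libraries where they do the work, as an engineer would, in place of code of your own. Each camera call takes 0.05 s, during which the arm holds its last target. There are 200 camera calls.

## Task

Put the three closed tea tins, the ones with a lid and knob, into the wooden caddy: each upright and right down in the recess of its own shape (square, round, oblong). The open, empty tins without lids do not belong in it: leave them standing where they are.

Things in the scene. Friction and masses are not known exactly. Their poses are not given: they have to be found in the camera images.
- caddy: Dark wooden caddy: a shallow tray 300 mm long (its x) by 110 mm wide (its y), long sides 26 mm high, end boards 40 mm high with small brass handles outside. Origin at the centre of its underside, on the counter. It holds three light wooden inserts in a row along its x, 95.5 mm apart, whose order differs from start to start. Fixed to the counter.
- insert_square: Light wooden insert block, 94 x 94 mm and 24 mm high, sitting in the caddy (its top 30 mm above the counter) with a square recess 68 x 68 mm, sides along x and y, 18 mm deep, its floor lined with dark brown felt, in the middle. Origin at the centre of its underside, 6 mm above the counter; the recess floor is 6 mm above the origin. Axes parallel to the caddy's. Fixed in the caddy.
- insert_round: Light wooden insert block, 94 x 94 mm and 24 mm high, sitting in the caddy (its top 30 mm above the counter) with a round recess 72 mm in diameter, 18 mm deep, its floor lined with dark brown felt, in the middle. Origin at the centre of its underside, 6 mm above the counter; the recess floor is 6 mm above the origin. Axes parallel to the caddy's. Fixed in the caddy.
- insert_oblong: Light wooden insert block, 94 x 94 mm and 24 mm high, sitting in the caddy (its top 30 mm above the counter) with an oblong recess 82 mm along x by 54 mm along y, 18 mm deep, its floor lined with dark brown felt, in the middle. Origin at the centre of its underside, 6 mm above the counter; the recess floor is 6 mm above the origin. Axes parallel to the caddy's. Fixed in the caddy.
- tin_square: Closed square tea tin, dark green, 50 x 50 mm in plan, with straight sides 78 mm high, lidded, with a small steel knob (16 mm wide) on the lid; 92 mm high overall, 0.12 to 0.26 kg. Stands upright on the counter, loose. Origin at the centre of its underside, z up.
- tin_round: Closed round tea tin, dark green, 54 mm in diameter, with straight sides 78 mm high, lidded, with a small steel knob (16 mm wide) on the lid; 92 mm high overall, 0.12 to 0.26 kg. Stands upright on the counter, loose. Origin at the centre of its underside, z up.
- tin_oblong: Closed oblong tea tin, dark green, 64 mm (its own x) x 36 mm (its own y) in plan, with straight sides 78 mm high, lidded, with a small steel knob (16 mm wide) on the lid; 92 mm high overall, 0.12 to 0.26 kg. Stands upright on the counter, loose. Origin at the centre of its underside, z up.
- open_square: Open, empty square tea tin without a lid, dark green outside, bare steel inside, 50 x 50 mm in plan, 70 mm high, walls 3 mm, about 0.1 kg. Stands upright on the counter, loose. Origin at the centre of its underside, z up. A look-alike that stays where it is.
- open_round: Open, empty round tea tin without a lid, dark green outside, bare steel inside, 54 mm in diameter, 70 mm high, walls 3 mm, about 0.1 kg. Stands upright on the counter, loose. Origin at the centre of its underside, z up. A look-alike that stays where it is.
- open_oblong: Open, empty oblong tea tin without a lid, dark green outside, bare steel inside, 64 mm (its own x) x 36 mm (its own y) in plan, 70 mm high, walls 3 mm, about 0.1 kg. Stands upright on the counter, loose. Origin at the centre of its underside, z up. A look-alike that stays where it is.
Things that resemble listed ones, but are neither listed nor needed, are in the scene too. Leave any blue or orange look-alike of the tin_oblong alone. What is shaped like the tin_square but pink or red is not meant.

How it is judged:
By the outcome, as a careful person would: the job done as asked, in the order asked, and still so for the second after the job is handed in, with the robot touching nothing.
It also fails if it takes over 96 s, if anything falls off the work surface, if the arm or the gripper's body presses on something with over 40 N, if the wrist force passes 120 N, or if a joint passes its speed limit or range.

## Working session

There is one attempt and no reset: what is moved stays moved. The work goes in short steps, Python scripts to look and compute and a tool call to move; the robot and the scene stay as the last step left them, time stands still between calls to the robot, and variables do not carry over. Pictures are saved under pics/ and viewed, at most 15 in all, crops included, and the job is handed in when it is done.

Besides the shell and the picture viewer there is one more tool, called after "Emit:" as a command line: name --argument value ..., lists and objects as JSON in quotes. apply_moves: Moves the arm, as the interface text tells. Its arguments: {"type":"object","properties":{"rows":{"type":"array"}},"required":["rows"]}

```bash
mkdir -p pics; ls; python3 - <<'E'
from bench import read_state, imaging, nets
import cv2
s=read_state(); print({k:s[k] for k in('clock','position','ee_rot','gripper_width','contact_force')})
for n in("scene","side","wrist"):
    im=imaging.get_image(n); cv2.imwrite(f"pics/{n}0.png",im["pixels"][:,:,::-1])
    print(n,im["fx"],im["fy"],im["cx"],im["cy"],im["xyz"],im["rotation"])
E
```

```text
pics
{'clock': 0.0, 'position': array([147.70406911, 606.75571686, 255.21470202]), 'ee_rot': array([ 9.92865958e-01, -1.19230802e-01, -8.42740420e-05,  1.09476856e-03]), 'gripper_width': 85.19544156094757, 'contact_force': array([0.45619493, 0.0422378 , 0.84710243])}
scene 492.9126982481102 492.9126982481102 313.6312610775148 199.30114176209565 [1399.59205207 -190.35699971 1192.27493164] [ 0.73890275  0.58771053 -0.20067929 -0.26143237]
side 397.7626023030207 397.7626023030207 313.3551954981177 198.84276151945522 [-111.01499153 -845.73941486  734.50815637] [ 0.83734873 -0.25962666  0.13024582 -0.46311675]
wrist 309.70691628693146 309.70691628693146 321.12481162080655 196.55557768044463 [218.87647495 589.90993951 373.48051311] [-0.61105929  0.77818801  0.11378511 -0.08990496]
```

View pics/scene0.png

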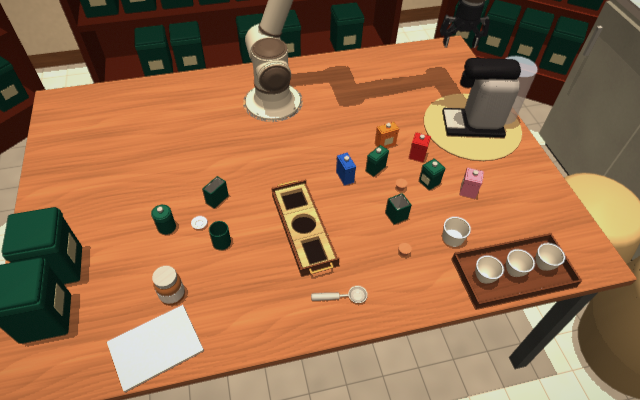

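View pics/side0.png

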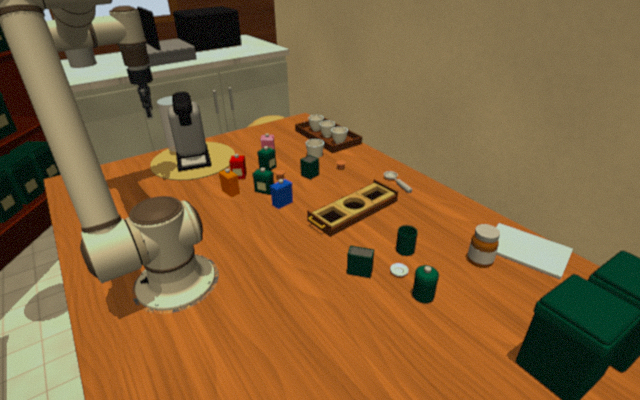

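View pics/wrist0.png

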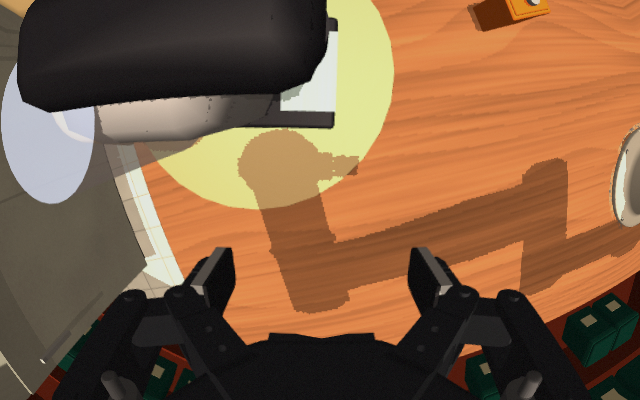

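The scene view shows closed green tins at about (col 165, row 218) (round), (377,160) and (432,173). Open tins are at (215,192), (220,235) and (398,207), and the caddy is around (304,225). I'll zoom in and measure.

```bash
cat > h.py <<'E'
import numpy as np, cv2
from scipy.spatial.transform import Rotation as R
from bench import read_state, imaging, nets
def ray(im,name,col,row):
    x=(col-im["cx"])/im["fx"]; y=(row-im["cy"])/im["fy"]
    if name=="wrist":
        r=np.hypot(x,y); d=np.array([x/r*np.sin(r),y/r*np.sin(r),np.cos(r)]) if r>0 else np.array([0,0,1.])
    else: d=np.array([x,y,1.])
    return R.from_quat(im["rotation"]).apply(d)
def pt(im,name,col,row,z):
    d=ray(im,name,col,row); c=np.array(im["xyz"]); return (c+d*(z-c[2])/d[2])[:2].round(1)
def proj(im,name,P):
    d=R.from_quat(im["rotation"]).inv().apply(np.atleast_2d(P)-np.array(im["xyz"]))
    if name=="wrist":
        th=np.arctan2(np.hypot(d[:,0],d[:,1]),d[:,2]); ph=np.arctan2(d[:,1],d[:,0]); u=np.c_[th*np.cos(ph),th*np.sin(ph)]
    else: u=d[:,:2]/d[:,2:]
    return u*im["fx"]+[im["cx"],im["cy"]]
def crop(px,c0,r0,c1,r1,k,f): cv2.imwrite(f,cv2.resize(px[r0:r1,c0:c1,::-1],None,fx=k,fy=k,interpolation=cv2.INTER_CUBIC))
E
python3 - <<'E'
from h import *
for n in("scene","side"):
    im=imaging.get_image(n)
    if n=="scene":
        a=cv2.resize(im["pixels"][120:220,330:490],None,fx=5,fy=5,interpolation=cv2.INTER_CUBIC); cv2.imwrite("pics/s1.png",a[:,:,::-1])
        crop(im["pixels"],140,170,345,285,3.9,"pics/s2.png")
    for q in("tin_square","tin_round","tin_oblong","open_square","open_round","open_oblong","insert_square","insert_round","insert_oblong","caddy"):
        z=30 if q.startswith("ins") else 0
        if z: z=6
        print(n,q,[(round(d["score"],2),np.round(d["location"][::-1]).tolist(),pt(im,n,*d["location"][::-1],z).tolist()) for d in nets.pinpoint(n,q)[:4]])
E
```

```text
scene tin_square [(0.93, [429.0, 186.0], [507.6, 407.9]), (0.66, [417.0, 157.0], [379.9, 414.6]), (0.61, [469.0, 190.0], [552.6, 523.4])]
scene tin_round [(0.62, [166.0, 230.0], [495.8, -409.0])]
scene tin_oblong [(0.85, [374.0, 170.0], [403.4, 258.4]), (0.8, [343.0, 175.0], [401.8, 153.0]), (0.56, [385.0, 146.0], [308.8, 328.8])]
scene open_square [(0.93, [397.0, 213.0], [586.8, 273.6])]
scene open_round [(0.74, [222.0, 243.0], [577.6, -256.4])]
scene open_oblong [(0.84, [217.0, 199.0], [413.9, -251.3])]
scene insert_square [(0.66, [296.0, 204.0], [488.2, -20.1]), (0.43, [164.0, 226.0], [485.7, -412.7])]
scene insert_round [(0.8, [299.0, 229.0], [584.2, -30.7]), (0.59, [396.0, 210.0], [580.7, 272.5])]
scene insert_oblong [(0.55, [314.0, 254.0], [676.3, -6.0])]
scene caddy [(0.76, [303.0, 229.0], [582.9, -17.3]), (0.29, [296.0, 202.0], [478.8, -15.4])]
side tin_square [(0.82, [269.0, 167.0], [503.8, 422.9]), (0.57, [236.0, 173.0], [377.9, 449.8]), (0.44, [266.0, 154.0], [549.0, 534.2])]
side tin_round [(0.65, [375.0, 201.0], [679.4, -9.6])]
side tin_oblong [(0.87, [267.0, 191.0], [410.6, 264.2]), (0.78, [284.0, 202.0], [422.5, 162.0]), (0.73, [230.0, 195.0], [294.2, 316.5])]
side open_square [(0.76, [313.0, 178.0], [597.5, 244.6])]
side open_round [(0.94, [405.0, 251.0], [574.2, -258.7])]
side open_oblong [(0.61, [357.0, 271.0], [410.8, -242.8]), (0.56, [261.0, 190.0], [398.4, 282.3])]
side insert_square [(0.58, [328.0, 219.0], [481.3, -11.9])]
side insert_round [(0.82, [353.0, 211.0], [574.7, -21.0]), (0.31, [313.0, 175.0], [602.1, 254.6])]
side insert_oblong [(0.62, [377.0, 200.0], [680.9, -16.0])]
side caddy [(0.56, [352.0, 210.0], [581.7, -9.4])]
```

View pics/s1.png

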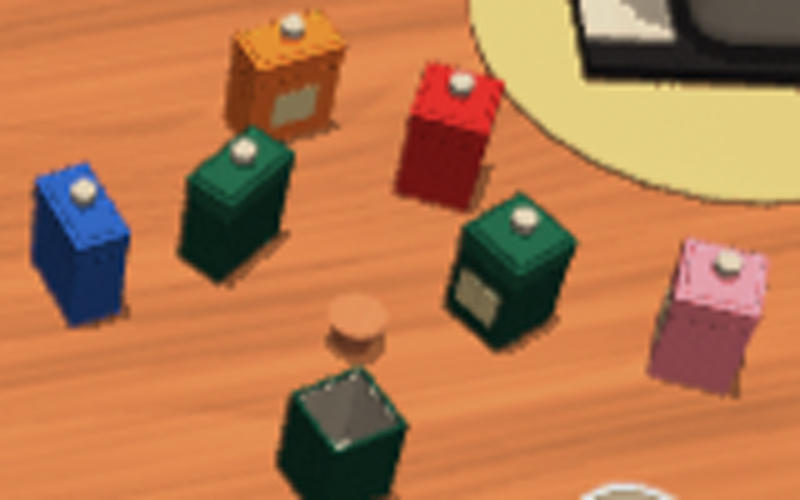

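View pics/s2.png

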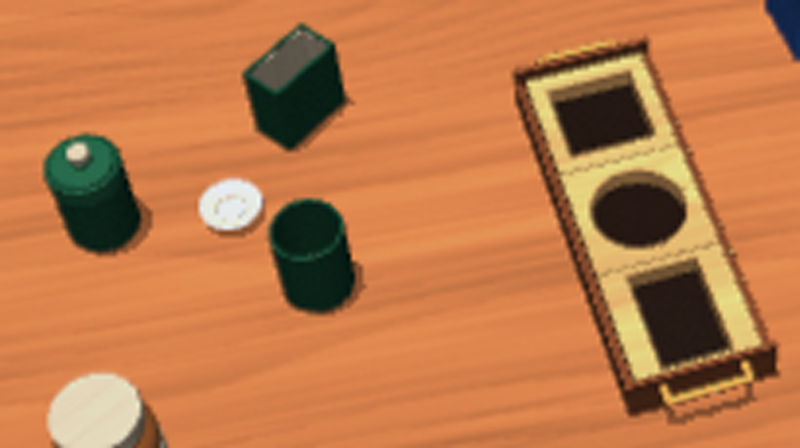

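The crops identify everything. The square tin has its lid at about (434,167) with a label, the oblong lid is at about (378,153), and the round lid at about (161,213). The caddy holds square, round, oblong from far to near. I'll turn the corner pixels into poses.

```bash
python3 - <<'E'
from h import *
im=imaging.get_image("scene")
f1=lambda p,z:pt(im,"scene",330+p[0]/5-.4,120+p[1]/5-.4,z)
f2=lambda p,z:pt(im,"scene",140+p[0]/3.9-.4,170+p[1]/3.9-.4,z)
def show(n,P,f,z):
    C=np.array([f(p,z) for p in P]); e=np.diff(np.r_[C,C[:1]],axis=0)
    print(n,"centre",C.mean(0).round(1),"len",np.hypot(*e.T).round(0),"ang",np.degrees(np.arctan2(e[:,1],e[:,0])).round(0))
show("sq",[(520,192),(577,240),(517,283),(463,235)],f1,78)
show("ob",[(255,127),(294,153),(232,205),(187,180)],f1,78)
show("opsq",[(357,368),(407,426),(341,450),(290,388)],f1,70)
show("ins",[(527,85),(648,52),(772,343),(630,378)],f2,30)
show("recob",[(630,273),(697,260),(730,350),(657,370)],f2,30)
print("knobs",f1((524,222),88),f1((244,153),88),f2((78,156),88),"roundlid",f2((83,168),78), "opround",f2((308,233),70))
s=read_state(); M=R.from_quat(s["ee_rot"]).as_matrix(); print(M.round(3))
E
```

```text
sq centre [498. 410.] len [49. 55. 47. 54.] ang [  23.  -63. -158.  119.]
ob centre [403.5 262.9] len [32. 62. 34. 66.] ang [  32.  -57. -142.  122.]
opsq centre [595.3 266.8] len [49. 44. 52. 44.] ang [  16.  -79. -164.   97.]
ins centre [580.3 -13.6] len [100. 284. 104. 277.] ang [  97.    5.  -87. -175.]
recob centre [677.5  -8.2] len [50. 80. 54. 84.] ang [  90.    3.  -85. -179.]
knobs [495.1 412.1] [402.  263.3] [ 488.4 -407.8] roundlid [ 492.1 -406.7] opround [ 579.2 -255.5]
[[ 0.972 -0.237  0.   ]
 [-0.237 -0.972  0.   ]
 [ 0.    -0.    -1.   ]]
```

```bash
python3 - <<'E'
from h import *
im=imaging.get_image("scene"); sd=imaging.get_image("side")
print("base",[pt(im,"scene",*p,0).tolist() for p in [(445,133),(500,136),(507,112),(450,108)]])
for z in (0,150,250,300,350): print(z,"scene top",pt(im,"scene",520,62,z),pt(im,"scene",463,65,z),"side top",pt(sd,"side",176,97,z),pt(sd,"side",190,97,z))
M=R.from_quat(read_state()["ee_rot"]).as_matrix(); p=read_state()["position"]
def rot(th): c,s=np.cos(th),np.sin(th); return np.array([[c,-s],[s,c]])
print("delta to above sq",M.T@(np.array([498,410,250])-p), "dir x",M.T@np.array([0,0,100]))
E
```

```text
base [[293.9, 551.3], [349.5, 732.1], [241.1, 813.8], [175.9, 620.1]]
0 scene top [ -21.1 1004.1] [-52.  772.2] side top [ 479.4 1524. ] [ 546.3 1472.4]
150 scene top [157.7 853.8] [130.7 651.1] side top [ 358.8 1040. ] [412. 999.]
250 scene top [276.8 753.7] [252.4 570.4] side top [278.4 717.4] [322.5 683.4]
300 scene top [336.4 703.6] [313.3 530. ] side top [238.2 556.1] [277.8 525.6]
350 scene top [396.  653.5] [374.2 489.6] side top [198.  394.8] [233.1 367.8]
delta to above sq [386.91893776 108.82694283   6.30882063] dir x [-2.32526152e-03 -1.00713597e-03 -1.00000000e+02]
```

Emit:
apply_moves --rows '[{"hand": 1, "delta_pos": [5, 20, -40], "yaw": 0}, {"hand": 1, "delta_pos": [5, 20, -80], "yaw": 0}, {"hand": 1, "delta_pos": [40, 60, -80], "yaw": 0}, {"hand": 1, "delta_pos": [70, 95, -80], "yaw": 0}, {"hand": 1, "delta_pos": [101, 130, -80], "yaw": 0}, {"hand": 1, "delta_pos": [101, 160, -80], "yaw": -0.1}, {"hand": 1, "delta_pos": [140, 155, -70], "yaw": -0.2}, {"hand": 1, "delta_pos": [180, 150, -60], "yaw": -0.3}, {"hand": 1, "delta_pos": [220, 145, -50], "yaw": -0.4}, {"hand": 1, "delta_pos": [260, 140, -40], "yaw": -0.5}, {"hand": 1, "delta_pos": [300, 130, -30], "yaw": -0.6}, {"hand": 1, "delta_pos": [340, 120, -15], "yaw": -0.68}]'

```text
clock: 2.4
position: [447.6, 409.9, 273.6]
ee_rot: [0.975, 0.221, 0.001, -0.001]
contact_force: [-0.2, 1.5, 1.0]
gripper_width: 85.3
grasp_force: 0.0
```

```bash
python3 - <<'E'
from h import *
im=imaging.get_image("wrist"); cv2.imwrite("pics/w1.png",im["pixels"][:,:,::-1])
print(proj(im,"wrist",[[498,410,78],[403,263,78]]), im["xyz"])
E
```

```text
[[343.03194084 134.49082587]
 [416.84391013 263.90140695]] [513.5037221  441.12037549 391.99360653]
```

View pics/w1.png

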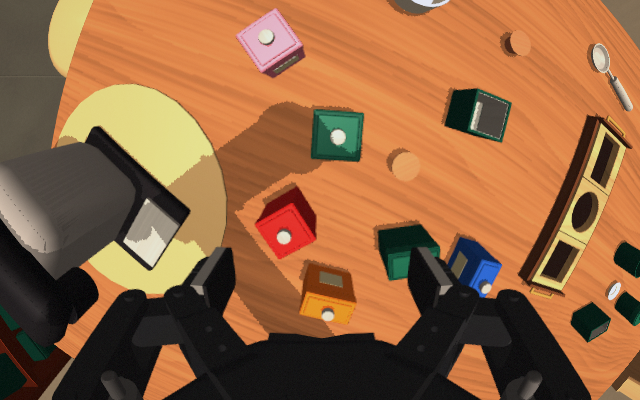

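The wrist view shows the square lid centred near (337,135), nearly aligned with the tool, and its knob at (338,137). The oblong tin is partly hidden behind the right finger at (405,255).

```bash
cat >> h.py <<'E'
def lid(im,name,C,z):
    C=np.array([pt(im,name,*p,z) for p in C]); e=np.diff(np.r_[C,C[:1]],axis=0)
    print("centre",C.mean(0).round(1),"len",np.hypot(*e.T).round(0),"ang",np.degrees(np.arctan2(e[:,1],e[:,0])).round(0)); return C.mean(0)
def go(x,y,z,ang=None):
    s=read_state(); M=R.from_quat(s["ee_rot"]).as_matrix(); cur=np.degrees(np.arctan2(M[1,1],M[0,1]))
    print("delta",(M.T@(np.array([x,y,z])-s["position"])).round(1),"closing axis",cur.round(1))
    if ang is not None:
        d=(ang-cur+90)%180-90; print("yaw",-np.radians(d).round(3))
E
python3 - <<'E'
from h import *
im=imaging.get_image("wrist")
lid(im,"wrist",[(314,108),(364,110),(361,161),(312,158)],78)
print("knob",pt(im,"wrist",338,137,90))
go(498,410,64,117)
E
```

```text
centre [500.2 413.2] len [49. 52. 50. 50.] ang [ -66. -157.  112.   23.]
knob [498.7 413. ]
delta [ 46.2  18.9 204.2] closing axis -65.0
yaw -0.034
```

Emit:
apply_moves --rows '[{"hand": 1, "delta_pos": [24, 10, 30], "yaw": 0.02}, {"hand": 1, "delta_pos": [47, 19, 60], "yaw": 0.02}, {"hand": 1, "delta_pos": [47, 20, 90], "yaw": 0.02}, {"hand": 1, "delta_pos": [47, 20, 125], "yaw": 0.02}, {"hand": 1, "delta_pos": [47, 20, 160], "yaw": 0.02}, {"hand": 1, "delta_pos": [47, 20, 190], "yaw": 0.02}, {"hand": 1, "delta_pos": [47, 20, 204], "yaw": 0.02}, {"hand": 1, "delta_pos": [47, 20, 204], "yaw": 0.02}, {"hand": -1, "delta_pos": [47, 20, 204], "yaw": 0.02}, {"hand": -1, "delta_pos": [47, 20, 204], "yaw": 0.02}, {"hand": -1, "delta_pos": [47, 20, 204], "yaw": 0.02}, {"hand": -1, "delta_pos": [47, 20, 204], "yaw": 0.02}]'

```text
clock: 3.5
position: [497.2, 413.9, 71.7]
ee_rot: [0.978, 0.209, 0.002, -0.002]
contact_force: [-1.4, 1.6, 3.4]
gripper_width: 49.0
grasp_force: 61.5
```

Emit:
apply_moves --rows '[{"hand": -1, "delta_pos": [0, 0, -40], "yaw": 0}, {"hand": -1, "delta_pos": [0, 0, -80], "yaw": 0}, {"hand": -1, "delta_pos": [-10, 20, -115], "yaw": 0.05}, {"hand": -1, "delta_pos": [-28, 55, -120], "yaw": 0.1}, {"hand": -1, "delta_pos": [-45, 90, -120], "yaw": 0.15}, {"hand": -1, "delta_pos": [-62, 125, -120], "yaw": 0.2}, {"hand": -1, "delta_pos": [-80, 162, -120], "yaw": 0.25}, {"hand": -1, "delta_pos": [-97, 200, -120], "yaw": 0.3}, {"hand": -1, "delta_pos": [-115, 238, -120], "yaw": 0.34}, {"hand": -1, "delta_pos": [-132, 276, -120], "yaw": 0.34}, {"hand": -1, "delta_pos": [-150, 313, -120], "yaw": 0.34}, {"hand": -1, "delta_pos": [-165, 345, -120], "yaw": 0.34}]'

```text
clock: 4.5
position: [485.4, 27.4, 189.4]
ee_rot: [0.999, 0.04, 0.0, -0.0]
contact_force: [0.6, 0.9, -3.4]
gripper_width: 49.7
grasp_force: 63.1
```

```bash
python3 - <<'E'
from h import *
im=imaging.get_image("wrist"); cv2.imwrite("pics/w2.png",im["pixels"][:,:,::-1])
print(read_state()["position"],read_state()["gripper_width"]); go(485,-20,190,94)
E
```

```text
[484.2002262   23.18852294 189.18293683] 49.62805524594775
delta [-2.5 43.1 -0.8] closing axis -85.6
yaw 0.006
```

View pics/w2.png

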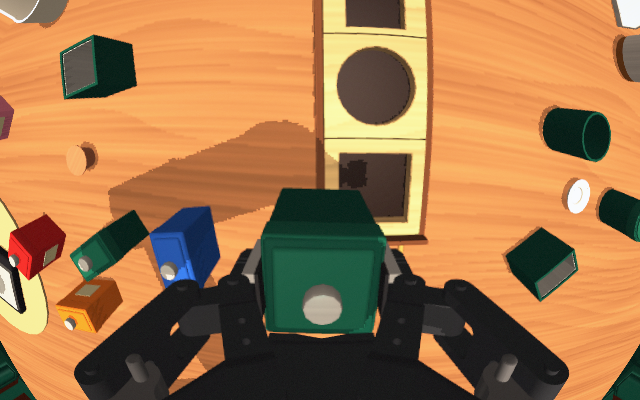

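The wrist view shows the round recess centred at (376,86), insert seams on rows ~36 and ~138, and the square recess with corners (338,154), (412,152) and (407,221). The tin is held upright.

```bash
python3 - <<'E'
from h import *
im=imaging.get_image("wrist")
f=lambda p:pt(im,"wrist",*p,30)
print("round",f((376,86)),f((338,87)),f((415,86)),f((376,46)),f((376,126)))
print("seams",f((322,34)),f((428,38)),f((322,138)),f((427,139)))
print("sq",f((338,154)),f((412,152)),f((407,221)))
E
```

```text
round [579.7 -18.1] [575.3  15.5] [584.5 -54. ] [616.4 -15.2] [543.7 -21.4]
seams [622.6  33.2] [632.  -63.1] [528.6  26. ] [537.2 -71.2]
sq [515.2  10.5] [523.4 -58.1] [455.3 -63.6]
```

```bash
python3 - <<'E'
from h import *
im=imaging.get_image("wrist")
print("held knob",pt(im,"wrist",322,304,207),read_state()["position"])
go(485,-25,83.7,94.7)
E
```

```text
held knob [483.9  25.4] [485.87310854  27.4821451  189.29774875]
delta [ -4.9  52.3 105.6] closing axis -85.6
yaw -0.006
```

Emit:
apply_moves --rows '[{"hand": -1, "delta_pos": [-2, 26, 0], "yaw": -0.005}, {"hand": -1, "delta_pos": [-4, 51, 20], "yaw": -0.005}, {"hand": -1, "delta_pos": [-4, 51, 40], "yaw": -0.005}, {"hand": -1, "delta_pos": [-4, 51, 60], "yaw": -0.005}, {"hand": -1, "delta_pos": [-4, 51, 70], "yaw": -0.005}, {"hand": -1, "delta_pos": [-4, 51, 80], "yaw": -0.005}, {"hand": -1, "delta_pos": [-4, 51, 90], "yaw": -0.005}, {"hand": -1, "delta_pos": [-4, 51, 97], "yaw": -0.005}, {"hand": -1, "delta_pos": [-4, 51, 102], "yaw": -0.005}, {"hand": -1, "delta_pos": [-4, 51, 102], "yaw": -0.005}, {"hand": -1, "delta_pos": [-4, 51, 102], "yaw": -0.005}]'

```text
clock: 5.57
position: [487.1, -20.9, 87.1]
ee_rot: [0.999, 0.043, 0.0, 0.0]
contact_force: [0.7, 0.8, -2.3]
gripper_width: 49.7
grasp_force: 63.2
```

```bash
python3 - <<'E'
from h import *
im=imaging.get_image("wrist"); sd=imaging.get_image("side")
P=np.array([read_state()["position"] for _ in range(5)]); print(P.round(1))
a=im["pixels"][60:340,180:500]; b=cv2.resize(sd["pixels"][150:240,270:430],None,fx=2.8,fy=2.8)
c=np.zeros((max(len(a),len(b)),a.shape[1]+b.shape[1],3),np.uint8); c[:len(a),:a.shape[1]]=a; c[:len(b),a.shape[1]:]=b
cv2.imwrite("pics/w3.png",c[:,:,::-1])
E
```

```text
[[487.4 -21.   87.6]
 [487.4 -21.   87.6]
 [487.4 -21.   87.6]
 [487.4 -21.   87.6]
 [487.4 -21.   87.6]]
```

View pics/w3.png

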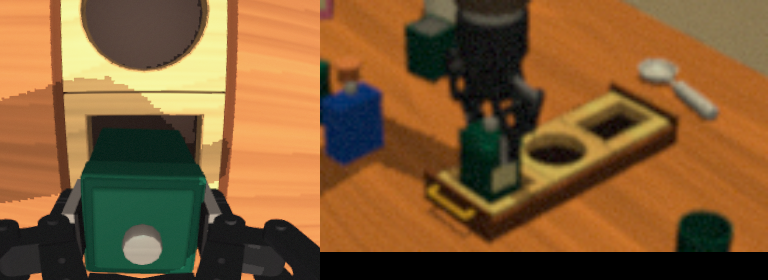

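The tin is inside the square recess, about 3 mm above the felt and slightly to the left. I'll nudge it, lower, release and rise.

Emit:
apply_moves --rows '[{"hand": -1, "delta_pos": [0, 2, 2], "yaw": 0}, {"hand": -1, "delta_pos": [0, 3, 4], "yaw": 0}, {"hand": -1, "delta_pos": [0, 3, 4], "yaw": 0}, {"hand": 1, "delta_pos": [0, 3, 4], "yaw": 0}, {"hand": 1, "delta_pos": [0, 3, 4], "yaw": 0}, {"hand": 1, "delta_pos": [0, 3, 4], "yaw": 0}, {"hand": 1, "delta_pos": [0, 3, -20], "yaw": 0}, {"hand": 1, "delta_pos": [0, 3, -60], "yaw": 0}, {"hand": 1, "delta_pos": [0, 3, -100], "yaw": 0}, {"hand": 1, "delta_pos": [0, 3, -140], "yaw": 0}]'

```text
clock: 6.5
position: [486.7, -24.5, 228.5]
ee_rot: [0.999, 0.043, -0.0, 0.0]
contact_force: [2.1, 0.0, -0.4]
gripper_width: 85.5
grasp_force: 0.0
```

Emit:
apply_moves --rows '[{"hand": 1, "delta_pos": [-6, -30, 0], "yaw": 0.11}, {"hand": 1, "delta_pos": [-12, -60, 0], "yaw": 0.22}, {"hand": 1, "delta_pos": [-20, -92, 0], "yaw": 0.33}, {"hand": 1, "delta_pos": [-27, -125, 0], "yaw": 0.44}, {"hand": 1, "delta_pos": [-34, -160, 0], "yaw": 0.55}, {"hand": 1, "delta_pos": [-41, -195, 0], "yaw": 0.66}, {"hand": 1, "delta_pos": [-48, -230, 0], "yaw": 0.77}, {"hand": 1, "delta_pos": [-54, -262, 0], "yaw": 0.88}, {"hand": 1, "delta_pos": [-59, -294, 0], "yaw": 0.99}, {"hand": 1, "delta_pos": [-59, -294, 0], "yaw": 1.08}, {"hand": 1, "delta_pos": [-59, -294, 0], "yaw": 1.08}]'

```text
clock: 7.42
position: [402.6, 265.0, 226.8]
ee_rot: [0.879, -0.476, 0.0, 0.0]
contact_force: [0.6, 0.2, -0.1]
gripper_width: 85.5
grasp_force: 0.0
```

```bash
python3 - <<'E'
from h import *
im=imaging.get_image("wrist"); cv2.imwrite("pics/w4.png",im["pixels"][:,:,::-1])
sc=imaging.get_image("side"); print(proj(im,"wrist",[[403,263,78]]))
go(403,263,68,33)
E
```

```text
[[322.42284843 186.77597197]]
delta [ 3.000e-01 -1.000e-01  1.587e+02] closing axis -146.8
yaw 0.004
```

View pics/w4.png

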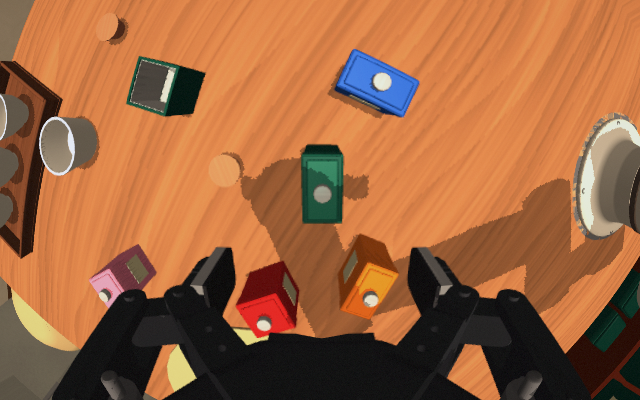

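The oblong lid spans (302,156) to (342,222), centred at (322,189). It is aligned with the tool and within 2 px of the prediction.

Emit:
apply_moves --rows '[{"hand": 1, "delta_pos": [-1, 0, 35], "yaw": 0}, {"hand": 1, "delta_pos": [-1, 0, 70], "yaw": 0}, {"hand": 1, "delta_pos": [-1, 0, 105], "yaw": 0}, {"hand": 1, "delta_pos": [-1, 0, 135], "yaw": 0}, {"hand": 1, "delta_pos": [-1, 0, 155], "yaw": 0}, {"hand": 1, "delta_pos": [-1, 0, 157], "yaw": 0}, {"hand": -1, "delta_pos": [-1, 0, 157], "yaw": 0}, {"hand": -1, "delta_pos": [-1, 0, 157], "yaw": 0}, {"hand": -1, "delta_pos": [-1, 0, 157], "yaw": 0}, {"hand": -1, "delta_pos": [-1, 0, 157], "yaw": 0}, {"hand": -1, "delta_pos": [-1, 0, 157], "yaw": 0}, {"hand": -1, "delta_pos": [-1, 0, 157], "yaw": 0}]'

```text
clock: 8.52
position: [403.1, 264.9, 71.6]
ee_rot: [0.879, -0.476, 0.0, -0.001]
contact_force: [-1.5, -2.1, 7.0]
gripper_width: 35.2
grasp_force: 59.8
```

```bash
python3 - <<'E'
from h import *
print(read_state()["position"]); go(675.5,-9.5,200,94.7)
E
```

```text
[403.10180259 264.92484141  71.59039822]
delta [ 378.6  -78.7 -128.4] closing axis -146.9
yaw -1.075
```

Emit:
apply_moves --rows '[{"hand": -1, "delta_pos": [0, 0, -40], "yaw": 0}, {"hand": -1, "delta_pos": [0, 0, -80], "yaw": 0}, {"hand": -1, "delta_pos": [5, -1, -120], "yaw": 0}, {"hand": -1, "delta_pos": [42, -9, -128], "yaw": -0.12}, {"hand": -1, "delta_pos": [80, -17, -128], "yaw": -0.24}, {"hand": -1, "delta_pos": [118, -25, -128], "yaw": -0.36}, {"hand": -1, "delta_pos": [156, -33, -128], "yaw": -0.48}, {"hand": -1, "delta_pos": [194, -41, -128], "yaw": -0.6}, {"hand": -1, "delta_pos": [232, -49, -128], "yaw": -0.72}, {"hand": -1, "delta_pos": [270, -57, -128], "yaw": -0.84}, {"hand": -1, "delta_pos": [308, -65, -128], "yaw": -0.96}, {"hand": -1, "delta_pos": [340, -72, -128], "yaw": -1.07}]'

```text
clock: 9.52
position: [646.3, 19.9, 197.8]
ee_rot: [1.0, 0.018, -0.0, -0.0]
contact_force: [0.5, 2.0, -2.2]
gripper_width: 34.9
grasp_force: 61.8
```

```bash
python3 - <<'E'
from h import *
im=imaging.get_image("wrist"); print(read_state()["position"],read_state()["gripper_width"]); go(675.5,-9.5,83.6,94.7)
E
```

```text
[651.37320822  14.75406169 197.20553252] 34.901607639417286
delta [ 22.8  24.9 113.7] closing axis -87.8
yaw -0.044
```

Emit:
apply_moves --rows '[{"hand": -1, "delta_pos": [20, 24, 0], "yaw": -0.03}, {"hand": -1, "delta_pos": [20, 24, 0], "yaw": -0.03}, {"hand": -1, "delta_pos": [20, 24, 0], "yaw": -0.03}]'

```text
clock: 9.82
position: [666.4, -3.2, 196.8]
ee_rot: [1.0, 0.028, -0.001, -0.0]
contact_force: [-1.1, 0.8, -2.1]
gripper_width: 35.2
grasp_force: 61.6
```

```bash
python3 - <<'E'
from h import *
im=imaging.get_image("wrist"); cv2.imwrite("pics/w5.png",im["pixels"][:,:,::-1]); print(read_state()["position"],read_state()["gripper_width"]); go(675.5,-9.5,83.6,94.7)
E
```

```text
[665.8803655   -2.34790543 197.09805936] 35.128335315271954
delta [  9.4   7.8 113.5] closing axis -86.7
yaw -0.024
```

View pics/w5.png

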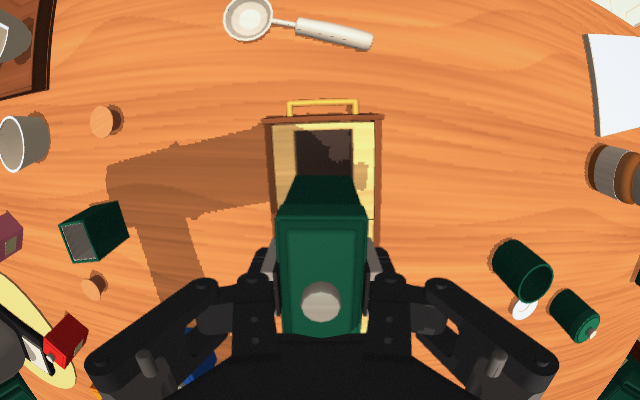

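The oblong recess's far corners are at (295,130) and (352,129). I'll check these against the planned target.

```bash
python3 - <<'E'
from h import *
im=imaging.get_image("wrist")
A=pt(im,"wrist",295,130,30);B=pt(im,"wrist",352,129,30);print(A,B)
t=np.radians(4.7); print((A+B)/2-41*np.array([np.cos(t),np.sin(t)]), "knob",pt(im,"wrist",321,302,215))
E
```

```text
[715.7  25.1] [719.8 -27.1]
[676.88786714  -4.35947885] knob [665.8  -2.1]
```

Emit:
apply_moves --rows '[{"hand": -1, "delta_pos": [10, 4, 10], "yaw": -0.03}, {"hand": -1, "delta_pos": [10, 4, 40], "yaw": -0.03}, {"hand": -1, "delta_pos": [10, 4, 65], "yaw": -0.03}, {"hand": -1, "delta_pos": [10, 4, 80], "yaw": -0.03}, {"hand": -1, "delta_pos": [10, 4, 90], "yaw": -0.03}, {"hand": -1, "delta_pos": [10, 4, 98], "yaw": -0.03}, {"hand": -1, "delta_pos": [10, 4, 104], "yaw": -0.03}, {"hand": -1, "delta_pos": [10, 4, 108], "yaw": -0.03}, {"hand": -1, "delta_pos": [10, 4, 110], "yaw": -0.03}, {"hand": -1, "delta_pos": [10, 4, 110], "yaw": -0.03}]'

```text
clock: 10.75
position: [676.9, -5.4, 88.3]
ee_rot: [0.999, 0.045, 0.0, -0.0]
contact_force: [-0.0, 0.7, -2.1]
gripper_width: 35.3
grasp_force: 61.7
```

```bash
python3 - <<'E'
from h import *
im=imaging.get_image("wrist"); sd=imaging.get_image("side"); print(read_state()["position"])
a=im["pixels"][60:340,180:500]; b=cv2.resize(sd["pixels"][150:240,270:430],None,fx=2.8,fy=2.8)
c=np.zeros((280,a.shape[1]+b.shape[1],3),np.uint8); c[:len(a),:a.shape[1]]=a; c[:len(b),a.shape[1]:]=b
cv2.imwrite("pics/w6.png",c[:,:,::-1])
E
```

```text
[677.20880939  -5.49602476  88.72712082]
```

View pics/w6.png

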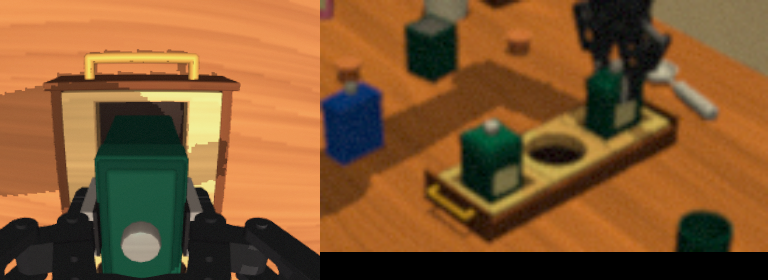

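The oblong tin is centred in its recess, and the square tin is seated upright. I'll lower the last few mm and release.

Emit:
apply_moves --rows '[{"hand": -1, "delta_pos": [0, 0, 3], "yaw": 0}, {"hand": -1, "delta_pos": [0, 0, 5], "yaw": 0}, {"hand": -1, "delta_pos": [0, 0, 5], "yaw": 0}, {"hand": 1, "delta_pos": [0, 0, 5], "yaw": 0}, {"hand": 1, "delta_pos": [0, 0, 5], "yaw": 0}, {"hand": 1, "delta_pos": [0, 0, 5], "yaw": 0}, {"hand": 1, "delta_pos": [0, 0, -20], "yaw": 0}, {"hand": 1, "delta_pos": [0, 0, -60], "yaw": 0}, {"hand": 1, "delta_pos": [0, 0, -100], "yaw": 0}, {"hand": 1, "delta_pos": [0, 0, -140], "yaw": 0}, {"hand": 1, "delta_pos": [0, 0, -140], "yaw": 0}]'

```text
clock: 11.77
position: [681.2, -5.7, 239.1]
ee_rot: [0.999, 0.046, 0.01, 0.0]
contact_force: [1.0, 0.5, 2.0]
gripper_width: 85.4
grasp_force: 0.0
```

```bash
python3 - <<'E'
from h import *
print(read_state()["position"]); go(490,-407,225,94.7)
E
```

```text
[681.15023089  -5.67493713 239.13469077]
delta [-227.3  382.1   10.4] closing axis -84.8
yaw 0.01
```

Emit:
apply_moves --rows '[{"hand": 1, "delta_pos": [-19, 32, 0], "yaw": 0}, {"hand": 1, "delta_pos": [-38, 64, 0], "yaw": 0}, {"hand": 1, "delta_pos": [-57, 96, 0], "yaw": 0}, {"hand": 1, "delta_pos": [-76, 128, 0], "yaw": 0}, {"hand": 1, "delta_pos": [-95, 160, 0], "yaw": 0}, {"hand": 1, "delta_pos": [-114, 192, 0], "yaw": 0}, {"hand": 1, "delta_pos": [-133, 224, 0], "yaw": 0}, {"hand": 1, "delta_pos": [-152, 256, 0], "yaw": 0}, {"hand": 1, "delta_pos": [-171, 288, 0], "yaw": 0}, {"hand": 1, "delta_pos": [-190, 320, 0], "yaw": 0}, {"hand": 1, "delta_pos": [-209, 352, 0], "yaw": 0}, {"hand": 1, "delta_pos": [-222, 374, 0], "yaw": 0}]'

```text
clock: 12.77
position: [487.6, -400.5, 227.9]
ee_rot: [0.999, 0.044, 0.0, 0.0]
contact_force: [0.4, 0.2, 0.1]
gripper_width: 85.0
grasp_force: 0.0
```

Emit:
apply_moves --rows '[{"hand": 1, "delta_pos": [0, 0, 0], "yaw": 0}]'

```text
clock: 12.85
position: [486.9, -401.8, 227.6]
ee_rot: [0.999, 0.042, -0.0, 0.0]
contact_force: [0.4, 1.0, -0.1]
gripper_width: 85.6
grasp_force: 0.0
```

```bash
python3 - <<'E'
from h import *
im=imaging.get_image("wrist"); cv2.imwrite("pics/w7.png",im["pixels"][:,:,::-1]); print(read_state()["position"]); go(490,-407,71,94.7)
print(proj(im,"wrist",[[490,-407,78]]))
E
```

```text
[ 487.8567916  -400.06914268  227.60943203]
delta [  1.6   7.1 156.6] closing axis -85.1
yaw 0.004
[[327.62121552 186.19954396]]
```

View pics/w7.png

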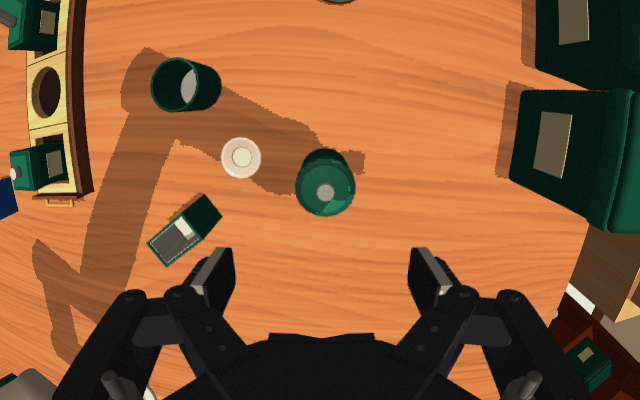

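The round lid is centred at (325,187), about 2 px from the prediction. The path down is clear.

Emit:
apply_moves --rows '[{"hand": 1, "delta_pos": [1, 4, 30], "yaw": 0}, {"hand": 1, "delta_pos": [1, 4, 65], "yaw": 0}, {"hand": 1, "delta_pos": [1, 4, 100], "yaw": 0}, {"hand": 1, "delta_pos": [1, 4, 130], "yaw": 0}, {"hand": 1, "delta_pos": [1, 4, 150], "yaw": 0}, {"hand": 1, "delta_pos": [1, 4, 156], "yaw": 0}, {"hand": 1, "delta_pos": [1, 4, 156], "yaw": 0}, {"hand": -1, "delta_pos": [1, 4, 156], "yaw": 0}, {"hand": -1, "delta_pos": [1, 4, 156], "yaw": 0}, {"hand": -1, "delta_pos": [1, 4, 156], "yaw": 0}, {"hand": -1, "delta_pos": [1, 4, 156], "yaw": 0}, {"hand": -1, "delta_pos": [1, 4, 156], "yaw": 0}]'

```text
clock: 13.9
position: [492.1, -402.6, 74.7]
ee_rot: [0.999, 0.045, 0.002, 0.001]
contact_force: [0.4, -0.5, 6.8]
gripper_width: 52.7
grasp_force: 62.2
```

```bash
python3 - <<'E'
from h import *
print(read_state()["position"]); go(580.5,-16,230,94.7)
E
```

```text
[ 492.14659803 -402.64466464   74.70152496]
delta [ 123.6 -376.6 -155.9] closing axis -84.8
yaw 0.009
```

Emit:
apply_moves --rows '[{"hand": -1, "delta_pos": [0, 0, -40], "yaw": 0}, {"hand": -1, "delta_pos": [0, 0, -80], "yaw": 0}, {"hand": -1, "delta_pos": [3, -10, -118], "yaw": 0}, {"hand": -1, "delta_pos": [12, -38, -145], "yaw": 0}, {"hand": -1, "delta_pos": [24, -74, -155], "yaw": 0}, {"hand": -1, "delta_pos": [36, -111, -155], "yaw": 0}, {"hand": -1, "delta_pos": [48, -148, -155], "yaw": 0}, {"hand": -1, "delta_pos": [60, -186, -155], "yaw": 0}, {"hand": -1, "delta_pos": [72, -224, -155], "yaw": 0}, {"hand": -1, "delta_pos": [84, -262, -155], "yaw": 0}, {"hand": -1, "delta_pos": [96, -300, -155], "yaw": 0}, {"hand": -1, "delta_pos": [108, -338, -155], "yaw": 0}]'

```text
clock: 14.9
position: [567.3, -53.5, 227.2]
ee_rot: [0.999, 0.045, 0.0, -0.0]
contact_force: [0.5, -0.0, -2.0]
gripper_width: 52.4
grasp_force: 64.0
```

Emit:
apply_moves --rows '[{"hand": -1, "delta_pos": [12, -30, 0], "yaw": 0}, {"hand": -1, "delta_pos": [12, -30, 0], "yaw": 0}, {"hand": -1, "delta_pos": [12, -30, 0], "yaw": 0}, {"hand": -1, "delta_pos": [12, -30, 0], "yaw": 0}]'

```text
clock: 15.23
position: [576.5, -24.5, 226.8]
ee_rot: [0.999, 0.045, -0.0, -0.0]
contact_force: [0.7, -0.3, -0.5]
gripper_width: 52.4
grasp_force: 64.0
```

```bash
python3 - <<'E'
from h import *
im=imaging.get_image("wrist"); s=read_state(); print(s["position"],s["gripper_width"])
cv2.imwrite("pics/w8.png",im["pixels"][:,:,::-1]); go(580.5,-16,86.7,94.7)
E
```

```text
[576.47257976 -25.16487211 226.84805444] 52.52140648904002
delta [  4.9  -8.7 140.1] closing axis -84.9
yaw 0.007
```

View pics/w8.png

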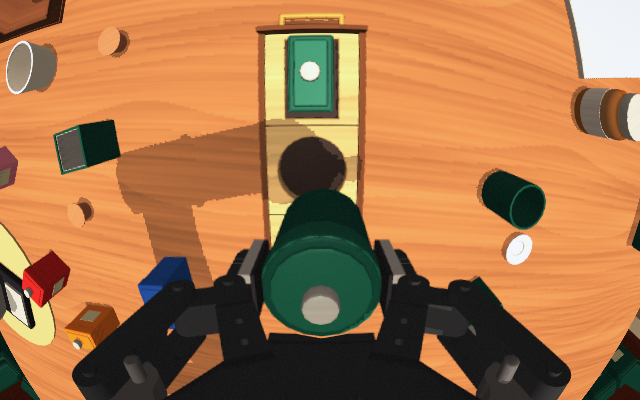

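The oblong tin is seated, with its knob at (310,71). The round recess spans cols 278–345, with its top at row 137.

```bash
python3 - <<'E'
from h import *
im=imaging.get_image("wrist")
A,B,T=[pt(im,"wrist",*p,30) for p in((278,168),(345,168),(312,137))]; print(A,B,(A+B)/2,T-36*np.array([.9966,.082]))
print("seam",pt(im,"wrist",265,125,30),pt(im,"wrist",360,126,30),"knob",pt(im,"wrist",320,306,242))
go(580.5,-16,86.7)
E
```

```text
[582.3  21.1] [588.4 -48.4] [585.35 -13.65] [581.5224 -14.552 ]
seam [626.2  37.3] [633.3 -59.2] knob [572.3 -24.8]
delta [  4.9  -9.1 140.2] closing axis -84.9
```

Emit:
apply_moves --rows '[{"hand": -1, "delta_pos": [7, -9, 20], "yaw": 0}, {"hand": -1, "delta_pos": [7, -9, 50], "yaw": 0}, {"hand": -1, "delta_pos": [7, -9, 80], "yaw": 0}, {"hand": -1, "delta_pos": [7, -9, 100], "yaw": 0}, {"hand": -1, "delta_pos": [7, -9, 112], "yaw": 0}, {"hand": -1, "delta_pos": [7, -9, 121], "yaw": 0}, {"hand": -1, "delta_pos": [7, -9, 129], "yaw": 0}, {"hand": -1, "delta_pos": [7, -9, 134], "yaw": 0}, {"hand": -1, "delta_pos": [7, -9, 136], "yaw": 0}, {"hand": -1, "delta_pos": [7, -9, 136], "yaw": 0}]'

```text
clock: 16.17
position: [583.4, -15.2, 91.1]
ee_rot: [0.999, 0.045, 0.0, -0.0]
contact_force: [0.3, -0.1, -1.1]
gripper_width: 52.6
grasp_force: 64.0
```

```bash
python3 - <<'E'
from h import *
im=imaging.get_image("wrist"); sd=imaging.get_image("side"); print(read_state()["position"])
a=im["pixels"][60:340,180:500]; b=cv2.resize(sd["pixels"][150:240,270:430],None,fx=2.8,fy=2.8)
c=np.zeros((280,a.shape[1]+b.shape[1],3),np.uint8); c[:len(a),:a.shape[1]]=a; c[:len(b),a.shape[1]:]=b
cv2.imwrite("pics/w9.png",c[:,:,::-1])
E
```

```text
[583.75237977 -14.91899753  91.73077695]
```

View pics/w9.png

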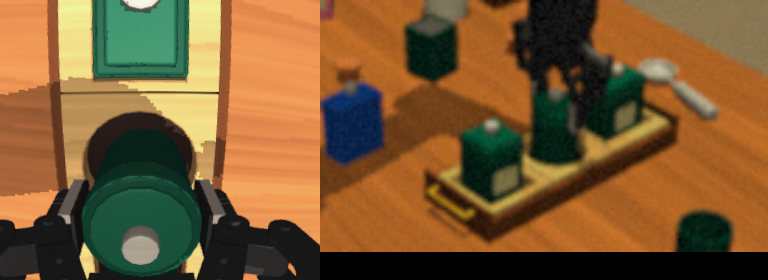

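The round tin is in its recess, slightly right of centre. I'll nudge it 2 mm left, lower, release, rise and check.

Emit:
apply_moves --rows '[{"hand": -1, "delta_pos": [0, -2, 3], "yaw": 0}, {"hand": -1, "delta_pos": [0, -2, 5], "yaw": 0}, {"hand": -1, "delta_pos": [0, -2, 5], "yaw": 0}, {"hand": 1, "delta_pos": [0, -2, 5], "yaw": 0}, {"hand": 1, "delta_pos": [0, -2, 5], "yaw": 0}, {"hand": 1, "delta_pos": [0, -2, 5], "yaw": 0}, {"hand": 1, "delta_pos": [0, -2, -20], "yaw": 0}, {"hand": 1, "delta_pos": [0, -2, -60], "yaw": 0}, {"hand": 1, "delta_pos": [-30, -2, -90], "yaw": 0}, {"hand": 1, "delta_pos": [-70, -2, -100], "yaw": 0}, {"hand": 1, "delta_pos": [-110, -2, -110], "yaw": 0}, {"hand": 1, "delta_pos": [-150, -2, -120], "yaw": 0}]'

```text
clock: 17.27
position: [432.0, -26.8, 211.4]
ee_rot: [0.999, 0.045, 0.0, -0.0]
contact_force: [0.1, 0.4, 0.6]
gripper_width: 85.6
grasp_force: 0.0
```

```bash
python3 - <<'E'
from h import *
im=imaging.get_image("wrist"); sd=imaging.get_image("side"); print(read_state()["position"])
a=im["pixels"][0:280,120:520]; b=cv2.resize(sd["pixels"][140:255,245:435],None,fx=2.1,fy=2.1)
c=np.zeros((280,a.shape[1]+b.shape[1],3),np.uint8); c[:len(a),:a.shape[1]]=a; c[:len(b),a.shape[1]:]=b
cv2.imwrite("pics/w10.png",c[:,:,::-1])
E
```

```text
[428.72784584 -27.44476101 212.43067183]
```

View pics/w10.png

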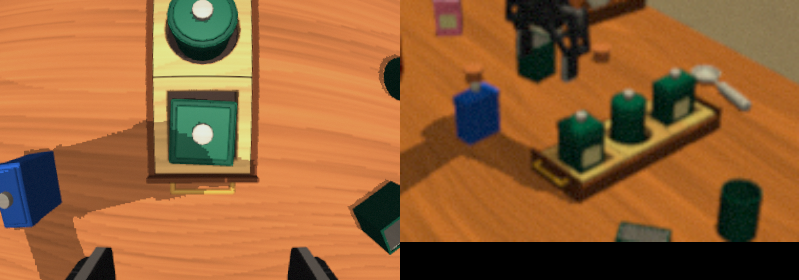

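All three tins stand upright and level in their own recesses, and the gripper is clear. I'll hand in the job.

```bash
python3 -c "
from bench import workorder
print(workorder.job_done())"
```

```text
the job is handed in; nothing more can be done
None
```

The three closed tins are upright and seated in their own recesses in the caddy, the open tins and coloured look-alikes were left untouched, and the job was handed in at about 17 s.

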